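Pull the middle parts tray for a stock count

ROBOT

A 7-joint arm with a two-finger parallel gripper is mounted at the origin on the work surface. World frame = base frame: x ahead of the robot, y to its left, z up, the work surface at z = 0. Lengths are in mm, angles in rad, forces in N, time in s.
With the tool pointing down it reaches from about 400 to 850 mm from the base axis. Payload 10.4 kg.
Tool frame: the origin (TCP) lies between the finger pads; the fingertips stand 8 mm ahead of it and the grasp point (between the pads) lies 11 mm behind it; z points along the fingers, y is the line along which they close (so a half turn about z gives the same grasp; the last joint's range is limited). The gripper opens to 87 mm and grips with 3 to 60 N. Pads are 19 mm wide; open, the fingers measure 117 mm over their backs; the gripper's body (75 mm by 190 mm) begins 51 mm behind the grasp point.
Start: joints at [1.231, 0.332, -0.065, 1.46, 0.022, 1.35, -0.088], TCP at [194.726, -593.913, 230.576] pointing down, gripper open.
Joint ranges: [-2.6, 2.6], [-0.5, 2.12], [-1.47, 1.34], [0.16, 2.42], [-1.27, 4.41], [0.06, 2.06], [-2.6, 2.6]. Speed limits (rad/s): [2.22, 2.22, 2.79, 2.79, 3.14, 3.14, 3.14].

INTERFACE

Orientations are given as a rotation vector (axis times angle).
In Python, from cell import r gives the robot as it stands. The module is installed in compiled form; this text tells all that it offers.
- The arm moves only by the shell command python3 -m handwheel 'ROWS' [OPENING] [FORCE]. ROWS is JSON, a list of rows, each a list of 4 numbers: the shift along the tool's x, y, z in m, then the turn about the tool's z in degrees. A call has 1 to 20 rows; each row shifts and turns the commanded pose from where the row before left it, along the tool's axes as they then stand; what a row does not reach is not made up. A row lasts 1/10 s, in which the tool goes at most 50 mm and 8.59 degrees, less where a joint would pass 70% of its speed; a pose out of reach is approached as far as the arm can. A call is refused whole if a number of a shift passes 0.05 or a number of a turn 8.59, either way. A call with a gripper value outside its range is refused whole. OPENING is the finger opening in m, from 0 to 0.087, set as the call begins (- or left out, the last holds). The fingers move at their own pace and stop on an object; FORCE is the grip in N (left out, the last holds). Time passes only in rows, so rows that do not move let the fingers close. It gives the time, the measured TCP pose, the force, the opening and the grip force at its end, in the units of the state.
- r.get_state(): the state, without advancing time (a new reading comes with each control period).
- r.capture(name): name is "side" or "top" or "wrist"; returns a dict with "frame" (384x512x3 uint8, red, green, blue), "fovy" (degrees; the focal length in pixels is half the picture's height over the tangent of half this angle, whatever the lens; pixels are square), "cx", "cy" (the principal point, pixels), "R" (3x3) and "t" (3): a world point X has camera coordinates R X + t. Camera axes: x right, y down, z forward; pixel columns grow to the right and rows downward; lengths in mm; the calibration is good to about 2 mm. The wrist camera is an equidistant fisheye: a pixel r from the principal point sees the ray r / f radians off the axis. A picture is of the moment at which its call begins. There is no depth.
- r.job_done(): hands the job in; it is judged then, once.
The state is a dict: "clock": time; "qpos": joint angles; "qvel": joint speeds; "tau": joint torques, N m; "tcp_pos": TCP position; "ee_rot": TCP orientation; "contact_force": force on the tool from outside, world axes, zero at the start; "moment": the same for the moment, N m; "gripper_width": finger opening in mm; "finger_force": force on a finger pad.
Only numpy, scipy, OpenCV 4.12 (cv2) and the standard library are available. Lean on these libraries where they do the work, as an engineer would, in place of code of your own. Each camera call takes 0.05 s, during which the arm holds its last target. There are 200 camera calls.

TASK

Stock count: lift the blue tray off the stack and park it on the black rubber mat, stand the yellow tray from under it in the middle of the counting scale's pan, and stack the blue tray back, properly nested, on the grey one. Once the yellow tray is on the scale, also take the scanner from its stand, hold it steady for a good second aimed at that tray's barcode label from about 10 cm, and set it back astride its stand as it was. The trays are full of loose parts: keep them level and never drop them, and leave the grey tray and everything else where it is.

Things in the scene. Friction and masses are not known exactly. Their poses are not given: they have to be found in the camera images.
- tray_top_grip (a point): Centre of the carrying bar of the BLUE tray, top of a stack of three equal open trays (mm): 160 long (x), 110 wide (y), 56 high, 4 mm walls, 0.25-0.45 kg, z up. The bar runs along x through the tray's middle: 12 thick (y), 24 high, 152 long. This point is 37 above the tray's underside, 19 below its rim. To lift, pinch the bar from above, fingers closing along the tray's y.
- tray_mid_grip (a point): Same point on the YELLOW tray, middle of the stack. Beside each bar are compartments 45 mm wide (the long walls are 102 apart inside: open the fingers only part way) with small parts on the floor, clear down to 20 mm below this point and 45 mm along the bar either way. A label lip sticks out 32 mm at the -x end of each tray, just under the rim.
- tray_bottom_grip (a point): Same point on the GREY tray, bottom of the stack, loose on the bench. A 5 mm high foot under each tray nests inside the rim of the tray below with 5 mm play all round, so this point of a stacked tray lies 51 mm above that of the tray below; a tray must rise over 5 mm before it can go sideways.
- mid_label (a point): Centre of the white barcode label, 28 x 56 mm, lying flat, face up, on the yellow tray's label lip: 96 mm from the bar's centre towards the tray's -x and 18 mm higher. At the start the lips point roughly towards the robot.
- scale_pan (a point): Middle of the top face of the counting scale's steel pan, 220 (x) x 190 (y) mm, 55 mm above the bench; z up. The white housing is 205 wide; its low panel with the display (lower than the pan) reaches 185 mm from here towards -x, roughly the robot's side. Fixed.
- mat_top (a point): Middle of the top face of the black rubber mat, 210 (x) x 150 (y) x 4 mm, flat on the bench; fixed, empty at the start.
- scanner_grip (a point): Middle of the head of the gun-shaped grey barcode scanner, 0.18 kg, near its centre of mass: grip here from above, fingers closing along y on the head's flat sides, 44 mm apart. In the stand z is up, the head (100 long, 36 deep) slopes 40 deg down towards -x and the handle (30 wide) 40 deg down towards +x, like an upturned V. Its top is 35 mm above here, the handle's end 76 lower and 91 towards +x.
- scan_window (a point): Centre of the window in the scanner's nose (49 mm wide); the beam leaves along this frame's x, in the stand 40 deg below level. From scanner_grip it lies 52 mm along that frame's -x and 44 mm lower. It reads a label 50 to 200 mm ahead, within 20 mm of the beam's axis and up to 60 deg off square.
- stand_rest (a point): Where scanner_grip lies, axes alike, when the scanner is home astride the stand's roof-shaped saddle: 106 mm above the bench. It lifts straight up and is set back by lowering straight down. Fixed base 135 x 105 mm; the saddle is 34 mm wide under the head, and two low cheeks 42 mm apart stand beside the handle's lower half.
- tape_measure: Yellow and black tape measure, 70 x 36 x 64 mm, origin under its centre; a bystander.
- paint_can: White and orange spray can, 66 mm diameter, 195 mm high, origin under its centre; a bystander.
- tape_roll: Brown roll of packing tape lying flat, 104 mm diameter, 48 mm high, origin under its centre; a bystander.
Mind the look-alikes: they are no part of the job. Leave any orange look-alike of the part that bears tray_top_grip alone. What is shaped like the part that bears scanner_grip but purple is not meant.

How it is judged:
By the outcome, as a careful person would: the job done as asked, in the order asked, and still so for the second after the job is handed in, with the robot touching nothing.
It also fails if it takes over 72 s, if anything falls off the work surface, if the arm or the gripper's body presses on something with over 40 N, if the wrist force passes 120 N, or if a joint passes its speed limit or range.

## Working session

There is one attempt and no reset: what is moved stays moved. The work goes in short steps, Python scripts to look and compute and a shell command to move; the robot and the scene stay as the last step left them, time stands still between calls to the robot, and variables do not carry over. Pictures are saved under pics/ and viewed, at most 13 in all, crops included, and the job is handed in when it is done.

```bash
mkdir -p pics; cat > h.py <<'E'
import numpy as np, cv2, pickle
from cell import r
def cap(n,f=None):
    c=r.capture(n); pickle.dump(c,open(f'{n}.pkl','wb'))
    if f: cv2.imwrite(f'pics/{f}.png',c['frame'][:,:,::-1])
    return c
def load(n): return pickle.load(open(f'{n}.pkl','rb'))
def foc(c): return c['frame'].shape[0]/2/np.tan(np.radians(c['fovy'])/2)
def ray(c,u,v,fish=False):
    f=foc(c); d=np.array([u-c['cx'],v-c['cy']])/f
    if fish:
        th=np.linalg.norm(d); d3=np.r_[d/th*np.sin(th),np.cos(th)] if th>1e-9 else np.array([0,0,1.])
    else: d3=np.r_[d,1]
    R=np.array(c['R']);t=np.array(c['t']); return -R.T@t, R.T@d3
def atz(c,u,v,z,fish=False):
    o,d=ray(c,u,v,fish); return o+d*(z-o[2])/d[2]
def proj(c,X,fish=False):
    p=np.array(c['R'])@np.array(X,float)+np.array(c['t']); f=foc(c)
    if fish:
        rr=np.hypot(p[0],p[1]); th=np.arctan2(rr,p[2]); return np.array([c['cx'],c['cy']])+f*th*p[:2]/rr
    return np.array([c['cx'],c['cy']])+f*p[:2]/p[2]
E
python3 - <<'E'
from h import *
a=[]
for n in ('top','side'):
    c=cap(n); print(n,c['fovy'],c['cx'],c['cy'],-np.array(c['R']).T@c['t'],np.round(c['R'],2).tolist())
    cv2.imwrite(f'pics/{n}0.png',cv2.resize(c['frame'][:,:,::-1],(800,600),interpolation=cv2.INTER_CUBIC))
s=r.get_state();print(s['tcp_pos'],s['ee_rot'],s['gripper_width'],s['clock'],s['contact_force'])
E
```

```text
top 57.902575728376924 261.55947626975455 188.2309955514528 [415.74211908 -13.63792901 985.64972284] [[-0.01, -1.0, -0.02], [-0.98, 0.01, -0.18], [0.18, 0.02, -0.98]]
side 43.296109498780304 260.0570706827993 194.82367132806635 [ 203.41925513 1150.96058568  812.18053977] [[-0.94, -0.33, 0.02], [-0.18, 0.47, -0.87], [0.28, -0.82, -0.5]]
[ 194.5593558  -593.59964629  229.85161918] [-3.10107022e+00 -4.95342254e-01  4.15225497e-04] 87.1342051405749 0.1 [-0.31642972  0.40343831 -0.40846126]
```

View pics/top0.png

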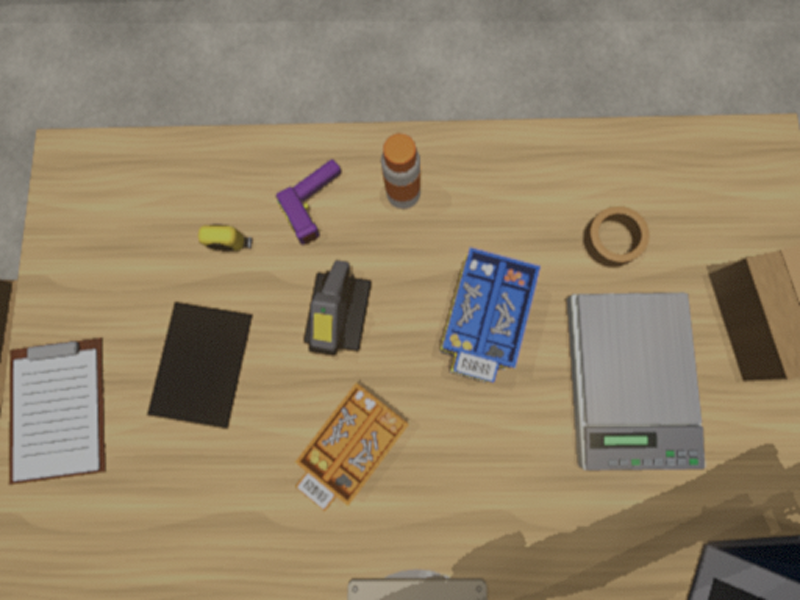

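View pics/side0.png

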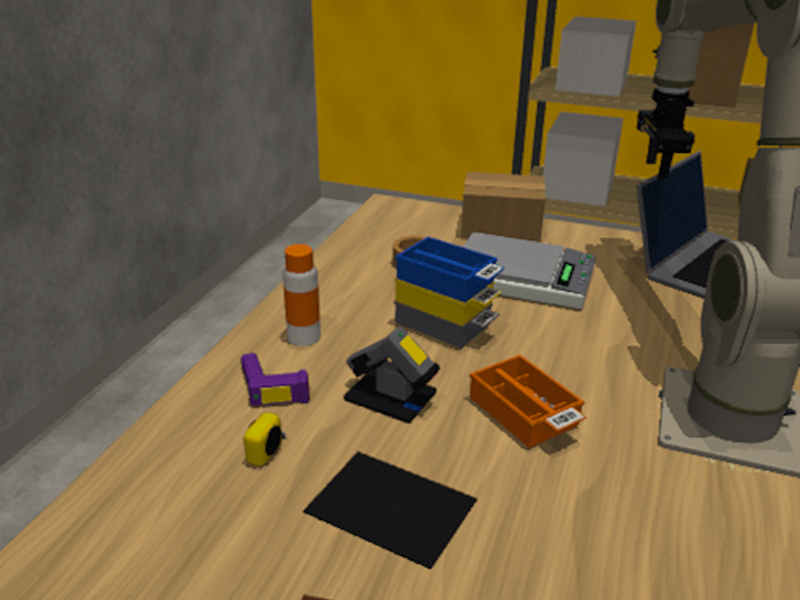

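The top view shows the blue stack at about (490,310), the scale at (635,360), the mat at (200,365) and the grey scanner in its stand at (335,310). There are two look-alikes: an orange single tray at (352,440) and a purple scanner lying flat at (308,200). The blue tray on the stack of three and the grey scanner fit the task, so I'll confirm both in one enlarged crop.

```bash
python3 - <<'E'
from h import *
def crop(n,x,y,w=133,h=100):
    c=load(n)['frame'][y:y+h,x:x+w,::-1]; return cv2.resize(c,(400,300),interpolation=cv2.INTER_CUBIC)
a=np.vstack([np.hstack([crop('top',250,150),crop('side',220,130)]),np.hstack([crop('top',150,145),crop('side',190,200)])])
cv2.imwrite('pics/crop1.png',a)
c=load('top')
k=1.5625
for nm,pts,z in(('mat',[(175,303),(252,315),(228,427),(148,414)],4),('pan',[(576,295),(689,293),(703,424),(584,427)],55),):
    P=np.array([atz(c,u/k,v/k,z) for u,v in pts]); print(nm,P.mean(0).round(1),P.round(0)[:,:2].tolist())
E
```

```text
mat [475.8 384.8   4. ] [[588.0, 440.0], [564.0, 295.0], [364.0, 329.0], [387.0, 475.0]]
pan [ 473.4 -381.4   55. ] [[584.0, -285.0], [584.0, -479.0], [364.0, -479.0], [361.0, -283.0]]
```

View pics/crop1.png

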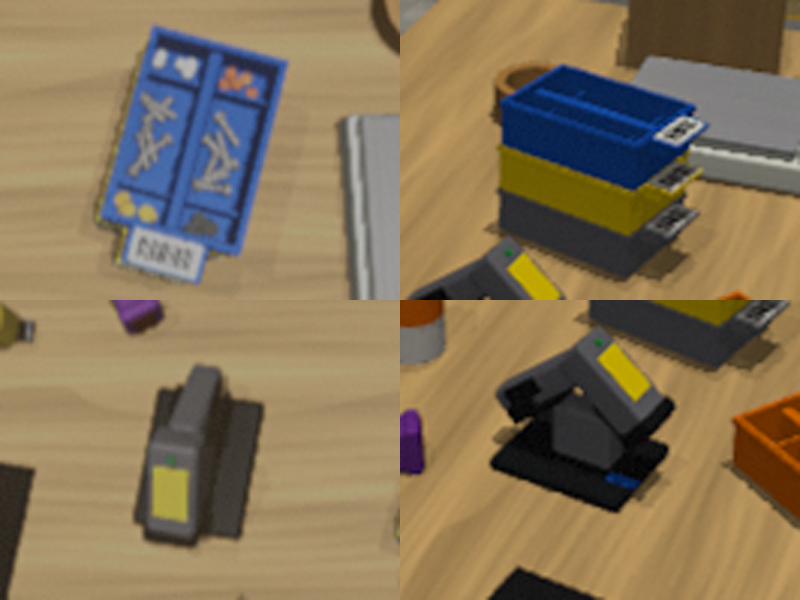

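The crop confirms it: the blue tray tops the blue/yellow/grey stack, with rim corners in the crop at (153,26), (287,62), (237,253) and (98,222). The grey scanner with the yellow patch sits astride its stand, with stand base corners at about (262,403), (240,537), (137,523) and (158,390).

```bash
cat >> h.py <<'E'
def yaw(e):
    import cv2
    R=cv2.Rodrigues(np.array(e,float))[0]; return np.degrees(np.arctan2(R[1,0],R[0,0])),R
E
python3 - <<'E'
from h import *
c=load('top'); S=3.0075
def P(pts,z,x0,y0): return np.array([atz(c,x0+u/S,y0+v/3,z) for u,v in pts])
b=P([(153,26),(287,62),(237,253),(98,222)],158,250,150)
print('blue',b.mean(0).round(1)); 
for i in range(4): d=b[(i+1)%4]-b[i]; print(np.linalg.norm(d).round(1),np.degrees(np.arctan2(d[1],d[0])).round(1))
s=P([(158,390-300),(262,403-300),(240,537-300),(137,523-300)],10,150,145)
print('stand',s.mean(0).round(1)); 
for i in range(4): d=s[(i+1)%4]-s[i]; print(np.linalg.norm(d).round(1),np.degrees(np.arctan2(d[1],d[0])).round(1))
# head patch (yellow) & handle
for p in [(155,468),(187,466),(188,522),(152,520),(206,367),(160,432),(203,432)]:
    print(p,[atz(c,150+p[0]/S,145+(p[1]-300)/3,z).round(0)[:2].tolist() for z in (60,106,141)])
st=r.get_state(); y,R=yaw(st['ee_rot']); print(st['tcp_pos'],y); print(R.round(3))
E
```

```text
blue [ 548.4 -124.   158. ]
112.0 -106.6
160.6 162.9
111.3 76.7
166.9 -16.8
stand [567.9 135.8  10. ]
101.2 -98.1
129.7 171.0
98.1 81.6
129.2 -7.6
(155, 468) [[556.0, 168.0], [549.0, 159.0], [543.0, 152.0]]
(187, 466) [[557.0, 139.0], [550.0, 132.0], [545.0, 126.0]]
(188, 522) [[506.0, 137.0], [502.0, 130.0], [499.0, 124.0]]
(152, 520) [[509.0, 170.0], [504.0, 161.0], [501.0, 154.0]]
(206, 367) [[649.0, 123.0], [637.0, 116.0], [628.0, 111.0]]
(160, 432) [[589.0, 164.0], [580.0, 155.0], [573.0, 149.0]]
(203, 432) [[588.0, 125.0], [579.0, 118.0], [573.0, 113.0]]
[ 194.5593558  -593.59964629  229.85161918] 18.150686975265565
[[ 0.95   0.312 -0.   ]
 [ 0.312 -0.95   0.001]
 [-0.    -0.001 -1.   ]]
```

```bash
python3 -m handwheel '[[0,0,-0.005,7],[0,0,-0.005,7],[0,0,-0.005,7],[0,0,-0.005,7],[0,0,0,7],[0.0144,-0.0394,0,0],[0.0144,-0.0394,0,0],[0.0144,-0.0394,0,0],[0.0144,-0.0394,0,0],[0.0144,-0.0394,0,0],[0.0144,-0.0394,0,0],[0.0144,-0.0394,0,0],[0.0144,-0.0394,0,0],[0.0144,-0.0394,0,0],[0.0144,-0.0394,0,0],[0.0144,-0.0394,0,0],[0.0144,-0.0394,0,0],[0.0144,-0.0394,0,0],[0.0144,-0.0394,0,0],[0,0,0,0]]' 0.04 30
python3 - <<'E'
from h import *
c=cap('wrist'); cv2.imwrite('pics/w1.png',cv2.resize(c['frame'][:,:,::-1],(800,600),interpolation=cv2.INTER_CUBIC))
s=r.get_state();print(s['tcp_pos'],yaw(s['ee_rot'])[0],c['fovy'],c['cx'],c['cy'])
E
```

```text
clock: 2.1
tcp_pos: [549.8, -117.9, 250.0]
ee_rot: [-3.107, 0.447, 0.0]
contact_force: [-0.9, -0.3, -0.1]
gripper_width: 39.8
finger_force: 0.0
[ 548.50406914 -121.15025382  249.96264741] -16.54536411985454 65.70646984690485 250.27625247231524 187.04870404389038
```

View pics/w1.png

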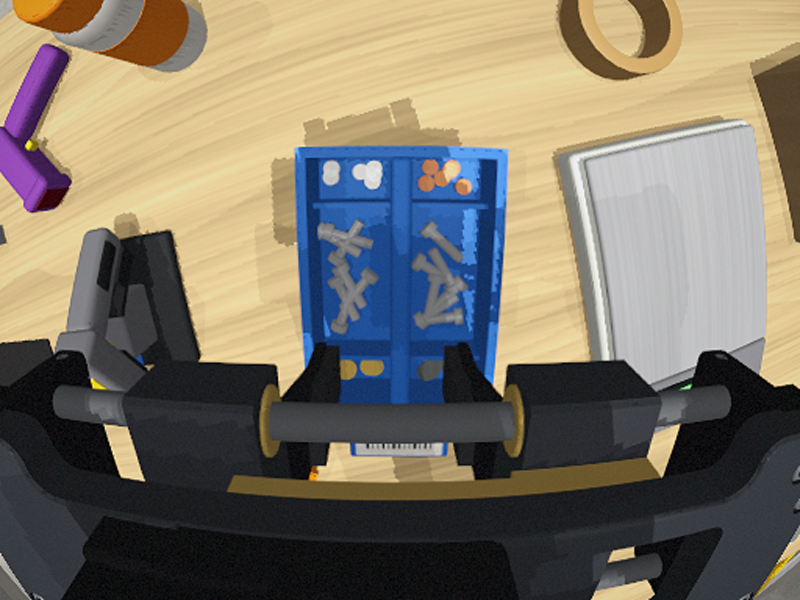

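The wrist view shows the tray bar running from (401,160) to (398,400), with the far rim corners at (295,147) and (508,149).

```bash
python3 - <<'E'
from h import *
c=load('wrist');k=1.5625
g=lambda u,v,z: atz(c,u/k,v/k,z,True).round(1)
A=g(401,165,151);B=g(398,390,151);print(A,B,np.degrees(np.arctan2(*(A-B)[1::-1])))
C=g(296,147,158);D=g(508,149,158);print(C,D,(C+D)/2,np.linalg.norm(C-D),np.degrees(np.arctan2(*(C-D)[1::-1]))-90)
u=np.array([np.cos(np.radians(-16.7)),np.sin(np.radians(-16.7)),0]);print((C+D)/2-80*u)
s=r.get_state();print(s['tcp_pos'],yaw(s['ee_rot'])[0])
E
```

```text
[ 619.7 -143.5  151. ] [ 491.  -104.5  151. ] -16.858398767738272
[645.7 -93.3 158. ] [ 613.5 -200.9  158. ] [ 629.6 -147.1  158. ] 112.31473634390103 -16.660154504760484
[ 552.97420041 -124.11115841  158.        ]
[ 548.50406914 -121.15025382  249.96264741] -16.54536411985454
```

```bash
python3 -m handwheel '[[0.003,-0.002,0.02,0],[0,0,0.03,0],[0,0,0.03,0],[0,0,0.02,0],[0,0,0.01,0],[0,0,0.008,0],[0,0,0,0],[0,0,0,0]]' 0.04 40; python3 -m handwheel '[[0,0,0,0],[0,0,0,0],[0,0,0,0],[0,0,0,0]]' 0 40
```

```text
clock: 2.95
tcp_pos: [551.4, -123.6, 133.4]
ee_rot: [3.107, -0.461, 0.002]
contact_force: [0.0, 0.3, -0.2]
gripper_width: 40.0
finger_force: 0.0
clock: 3.35
tcp_pos: [551.1, -123.4, 132.8]
ee_rot: [3.108, -0.46, 0.001]
contact_force: [-0.7, 0.1, -0.4]
gripper_width: 15.6
finger_force: 0.0
```

```bash
python3 -m handwheel '[[0,0,0,0],[0,0,0,0],[0,0,0,0]]'; python3 -m handwheel '[[0,0,-0.003,0],[0,0,-0.006,0],[0,0,-0.01,0],[0,0,-0.01,0],[0,0,-0.01,0],[0,0,-0.01,0],[0,0,-0.005,0],[0,0,0,0]]'
```

```text
clock: 3.65
tcp_pos: [551.1, -123.4, 132.7]
ee_rot: [3.108, -0.46, 0.0]
contact_force: [0.3, 0.0, 2.8]
gripper_width: 11.8
finger_force: 40.0
clock: 4.45
tcp_pos: [551.5, -123.5, 187.6]
ee_rot: [3.107, -0.46, 0.003]
contact_force: [-0.3, 0.5, -2.5]
gripper_width: 11.3
finger_force: 40.0
```

```bash
python3 -m handwheel '[[0,0,-0.006,-2.4],[0,0,-0.006,-2.4],[0,0,-0.006,-2.4],[-0.0029,-0.0087,0,0],[-0.0057,-0.0175,0,0],[-0.0086,-0.0262,0,0],[-0.0114,-0.0349,0,0],[-0.0114,-0.0349,0,0],[-0.0114,-0.0349,0,0],[-0.0114,-0.0349,0,0],[-0.0114,-0.0349,0,0],[-0.0114,-0.0349,0,0],[-0.0114,-0.0349,0,0],[-0.0114,-0.0349,0,0],[-0.0114,-0.0349,0,0],[-0.0114,-0.0349,0,0],[-0.0114,-0.0349,0,0],[-0.0086,-0.0262,0,0],[-0.0057,-0.0175,0,0],[-0.0029,-0.0087,0,0]]'
python3 - <<'E'
from h import *
c=cap('top'); t=cv2.resize(c['frame'][:,:,::-1],(600,450))
crop=cv2.resize(c['frame'][150:300,270:470,::-1],(800,600),interpolation=cv2.INTER_CUBIC)
# stack crop with yellow tray on top
cv2.imwrite('pics/y1.png',np.hstack([cv2.resize(c['frame'][150:250,250:383,::-1],(400,300),interpolation=cv2.INTER_CUBIC),cv2.resize(c['frame'][180:280,80:213,::-1],(400,300),interpolation=cv2.INTER_CUBIC)]))
s=r.get_state();print(s['tcp_pos'],yaw(s['ee_rot'])[0])
E
```

```text
clock: 6.45
tcp_pos: [473.2, 387.9, 203.7]
ee_rot: [-3.131, 0.261, 0.002]
contact_force: [-0.0, 0.6, -2.3]
gripper_width: 11.3
finger_force: 40.0
[472.76966618 388.84270152 203.81175591] -9.468390487995825
```

View pics/y1.png

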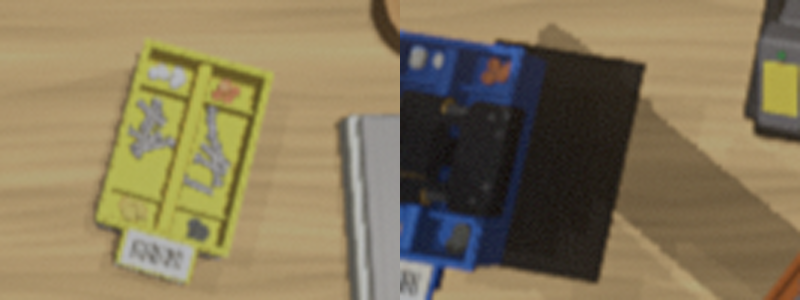

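The left crop shows the yellow tray's rim corners at (147,40), (273,72), (230,258) and (97,222), with its bar running from (203,65) to (168,240). The right crop shows the blue tray over the mat, displaced only by parallax.

```bash
python3 -m handwheel '[[0.0035,0.0035,0.01,0],[0,0,0.03,0],[0,0,0.035,0],[0,0,0.035,0],[0,0,0.03,0],[0,0,0.015,0],[0,0,0.007,0],[0,0,0,0],[0,0,0.002,0],[0,0,0.002,0],[0,0,0.0015,0],[0,0,0.001,0],[0,0,0,0],[0,0,0,0]]'
python3 - <<'E'
from h import *
c=load('top')
P=lambda u,v,z:atz(c,250+u/3.0075,150+v/3,z)
b=np.array([P(u,v,107) for u,v in [(147,40),(273,72),(230,258),(97,222)]]);print(b.mean(0).round(1))
for i in range(4): d=b[(i+1)%4]-b[i]; print(np.linalg.norm(d).round(1),np.degrees(np.arctan2(d[1],d[0])).round(1))
A=P(203,65,100);B=P(168,240,100);print(A,B,np.degrees(np.arctan2(*(A-B)[1::-1])))
E
```

```text
clock: 7.9
tcp_pos: [478.3, 381.2, 36.1]
ee_rot: [-3.13, 0.264, -0.0]
contact_force: [0.1, -0.9, -2.8]
gripper_width: 11.5
finger_force: 40.0
[ 550.3 -124.6  107. ]
111.2 -105.7
164.2 164.5
114.2 74.1
163.9 -16.5
[ 622.86611165 -142.06652373  100.        ] [ 471.78830191 -106.71972636  100.        ] -13.168296628017908
```

```bash
python3 -m handwheel '[[0,0,0.001,0],[0,0,0.0005,0],[0,0,0,0]]'; python3 -m handwheel '[[0,0,0.0005,0],[0,0,0.0005,0],[0,0,0.0005,0],[0,0,0,0]]'
```

```text
clock: 8.2
tcp_pos: [478.3, 381.2, 34.8]
ee_rot: [3.13, -0.264, 0.0]
contact_force: [-0.5, -0.6, 0.8]
gripper_width: 11.5
finger_force: 40.0
clock: 8.6
tcp_pos: [478.3, 381.2, 34.7]
ee_rot: [3.13, -0.264, 0.001]
contact_force: [-6.8, -6.1, 15.8]
gripper_width: 11.5
finger_force: 40.0
```

```bash
python3 -m handwheel '[[0,0,0,0],[0,0,0,0],[0,0,0,0],[0,0,0,0],[0,0,-0.01,0],[0,0,-0.03,0],[0,0,-0.04,0],[0,0,-0.04,0],[0,0,-0.03,0]]' 0.04; python3 -m handwheel '[[0.013,0.0405,0,0],[0.013,0.0405,0,0],[0.013,0.0405,0,0],[0.013,0.0405,0,0],[0.013,0.0405,0,0],[0.013,0.0405,0,0],[0.013,0.0405,0,0],[0.013,0.0405,0,0],[0.013,0.0405,0,0],[0.013,0.0405,0,0],[0.013,0.0405,0,0],[0.013,0.0405,0,0],[0,0,0,3.5],[0,0,0,3.5],[0,0,0,0],[0,0,0,0]]'
python3 - <<'E'
from h import *
c=cap('wrist'); t=cap('top')
w=cv2.resize(c['frame'][50:290,100:420,::-1],(800,600),interpolation=cv2.INTER_CUBIC)
q=cv2.resize(t['frame'][180:280,80:213,::-1],(266,200),interpolation=cv2.INTER_CUBIC); w[400:,:266]=q
cv2.imwrite('pics/w2.png',w)
s=r.get_state();print(s['tcp_pos'],yaw(s['ee_rot'])[0])
E
```

```text
clock: 9.5
tcp_pos: [478.6, 381.7, 186.7]
ee_rot: [-3.128, 0.264, -0.003]
contact_force: [0.4, -1.0, -0.8]
gripper_width: 40.2
finger_force: 0.0
clock: 11.1
tcp_pos: [550.7, -123.8, 183.5]
ee_rot: [-3.109, 0.451, -0.001]
contact_force: [0.3, -0.9, 0.3]
gripper_width: 40.2
finger_force: 0.0
[ 550.63534474 -123.78017056  183.3656077 ] -16.5316944047223
```

View pics/w2.png

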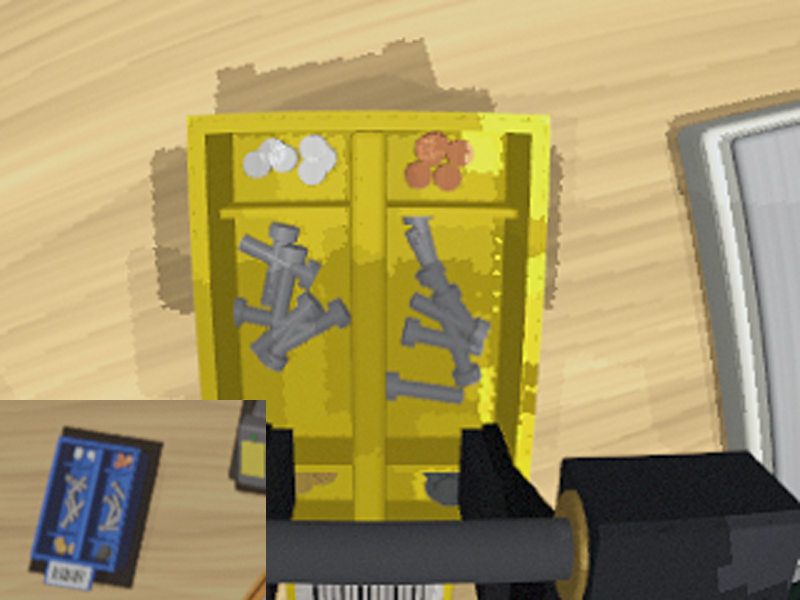

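The yellow tray is in view: bar from (369,135) to (370,510), far rim corners at (189,115) and (550,114). The inset shows the blue tray sitting on the mat with only a parallax shift.

```bash
python3 - <<'E'
from h import *
c=load('wrist')
g=lambda u,v,z: atz(c,100+u/2.5,50+v/2.5,z,True).round(1)
A=g(369,135,100);B=g(370,510,100);print(A,B,np.degrees(np.arctan2(*(A-B)[1::-1])))
C=g(189,115,107);D=g(550,114,107);print(C,D,np.linalg.norm(C-D),np.degrees(np.arctan2(*(C-D)[1::-1]))-90)
u=np.array([np.cos(np.radians(-16.6)),np.sin(np.radians(-16.6)),0]);print((C+D)/2-80*u)
y=np.radians(-16.53);e=(A+B)/2;tp=np.array([550.6,-123.8,0]);print('bar offset along tool y',(e-tp)@[np.sin(y),-np.cos(y),0])
E
```

```text
[ 624.2 -143.2  100. ] [ 497.6 -105.6  100. ] -16.541336335167873
[647.6 -91.8 107. ] [ 615.8 -199.3  107. ] 112.10481702406908 -16.478952250626477
[ 555.03419404 -122.69493061  107.        ]
bar offset along tool y -2.3553260926429362
```

```bash
python3 -m handwheel '[[0.002,-0.0015,0.02,0],[0,0,0.03,0],[0,0,0.03,0],[0,0,0.015,0],[0,0,0.006,0],[0,0,0,0]]' 0.04 40; python3 -m handwheel '[[0,0,0,0],[0,0,0,0],[0,0,0,0],[0,0,0,0],[0,0,0,0],[0,0,0,0],[0,0,0,0]]' 0 40; python3 -m handwheel '[[0,0,-0.003,0],[0,0,-0.006,0],[0,0,-0.01,0],[0,0,-0.01,0],[0,0,-0.01,0],[0,0,-0.01,0],[0,0,-0.005,0],[0,0,0,0]]'
```

```text
clock: 11.8
tcp_pos: [553.0, -123.2, 82.1]
ee_rot: [3.109, -0.454, -0.0]
contact_force: [0.0, -0.5, 0.4]
gripper_width: 40.1
finger_force: 0.0
clock: 12.5
tcp_pos: [553.3, -122.9, 82.6]
ee_rot: [-3.108, 0.454, -0.001]
contact_force: [-0.8, 2.5, 5.5]
gripper_width: 11.7
finger_force: 40.0
clock: 13.3
tcp_pos: [553.4, -123.4, 137.1]
ee_rot: [3.108, -0.455, 0.003]
contact_force: [0.1, -0.3, -4.1]
gripper_width: 11.9
finger_force: 40.0
```

```bash
python3 -m handwheel '[[0,0,-0.003,-2.1],[0,0,-0.006,-4.2],[0,0,-0.006,-4.2],[0,0,-0.005,-4.1],[-0.003,0.0096,-0.002,-2.1],[-0.0059,0.0191,0,0],[-0.0089,0.0287,0,0],[-0.0089,0.0287,0,0],[-0.0089,0.0287,0,0],[-0.0089,0.0287,0,0],[-0.0089,0.0287,0,0],[-0.0089,0.0287,0,0],[-0.0089,0.0287,0,0],[-0.006,0.0191,0,0],[-0.003,0.0096,0,0],[0,0,0,0],[0,0,0,0]]'
```

```text
clock: 15.0
tcp_pos: [473.2, -380.2, 157.8]
ee_rot: [-3.141, -0.003, 0.0]
contact_force: [0.5, 0.1, -3.8]
gripper_width: 11.7
finger_force: 40.0
```

```bash
python3 - <<'E'
from h import *
c=cap('top')
x0,y0=345,165
cv2.imwrite('pics/s1.png',cv2.resize(c['frame'][y0:y0+150,x0:x0+160,::-1],(640,600),interpolation=cv2.INTER_CUBIC))
s=r.get_state();print(s['tcp_pos'],yaw(s['ee_rot'])[0])
E
```

```text
[ 473.48789304 -379.82943115  157.83182821] 0.16369261679803027
```

View pics/s1.png

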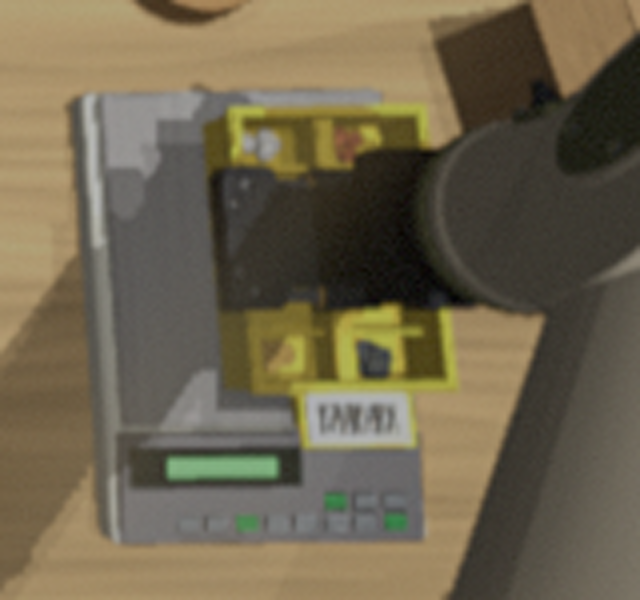

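The scale is partly hidden. The pan's far-left corner is at about (103,95) and its near-left at (118,432), and the housing front runs from (112,541) to (424,539).

```bash
python3 - <<'E'
from h import *
c=load('top')
g=lambda u,v,z: atz(c,345+u/4,165+v/4,z).round(1)
A=g(103,95,55);B=g(118,432,55);print(A,B,np.linalg.norm(A-B),np.degrees(np.arctan2(*(A-B)[1::-1])))
print([g(u,v,z).tolist() for u,v in((112,541),(424,539)) for z in (30,45)])
# predicted pan corners for centre guess
for X in [(583.4,-286.4,55),(363.4,-286.4,55),(583.4,-476.4,55),(363.4,-476.4,55)]:
    p=proj(c,X); print(((p-[345,165])*4).round(0), (p*1.5625).round(0))
E
```

```text
[ 583.7 -290.4   55. ] [ 361.8 -285.1   55. ] 221.96328525231377 -1.368228509134925
[[290.8, -283.7, 30.0], [292.8, -279.5, 45.0], [290.6, -486.3, 30.0], [292.6, -478.8, 45.0]]
[97. 96.] [577. 295.]
[120. 429.] [586. 426.]
[380.  92.] [688. 294.]
[416. 427.] [702. 425.]
```

```bash
python3 -m handwheel '[[0,0.002,0.01,0.8],[0,0,0.02,0],[0,0,0.02,0],[0,0,0.01,0],[0,0,0.006,0],[0,0,0,0],[0,0,0,0]]'; python3 -m handwheel '[[0,0,0.001,0],[0,0,0.001,0],[0,0,0.001,0],[0,0,0.0005,0],[0,0,0.0005,0],[0,0,0,0]]'
```

```text
clock: 15.75
tcp_pos: [473.1, -383.7, 92.8]
ee_rot: [3.141, -0.02, 0.001]
contact_force: [0.9, -0.6, -4.3]
gripper_width: 11.7
finger_force: 40.0
clock: 16.35
tcp_pos: [472.6, -383.5, 88.0]
ee_rot: [-3.142, 0.021, 0.0]
contact_force: [0.6, -0.9, -3.7]
gripper_width: 11.7
finger_force: 40.0
```

```bash
python3 -m handwheel '[[0,-0.001,0.001,0],[0,0,0.0005,0],[0,0,0.0005,0],[0,0,0,0]]'; python3 -m handwheel '[[0,0,0.0005,0],[0,0,0.0005,0],[0,0,0,0]]'
```

```text
clock: 16.75
tcp_pos: [472.7, -382.3, 86.6]
ee_rot: [-3.141, 0.02, -0.0]
contact_force: [-3.8, 3.3, 3.7]
gripper_width: 11.9
finger_force: 40.0
clock: 17.05
tcp_pos: [472.7, -382.3, 86.5]
ee_rot: [-3.141, 0.02, -0.001]
contact_force: [-7.4, 6.4, 14.0]
gripper_width: 11.5
finger_force: 40.0
```

```bash
python3 -m handwheel '[[0,0,0,0],[0,0,0,0],[0,0,0,0],[0,0,0,0],[0,0,-0.01,0],[0,0,-0.03,0],[0,0,-0.03,0],[0,0,-0.03,0],[0,0,-0.03,0],[0.0034,-0.0389,0,0],[0.0034,-0.0389,0,0],[0.0034,-0.0389,0,0],[0.0034,-0.0389,0,0],[0.0034,-0.0389,0,0],[0.0034,-0.0389,0,0],[0.0034,-0.0389,0,0],[0,0,0,0],[0,0,0,0]]' 0.04
python3 - <<'E'
from h import *
c=r.capture('wrist'); pickle.dump(c,open('wg.pkl','wb'))
E
python3 -m handwheel '[[-0.0033,-0.0371,-0.005,0],[-0.0033,-0.0371,-0.005,0],[-0.0033,-0.0371,-0.005,0],[-0.0033,-0.0371,-0.005,0],[-0.0033,-0.0371,-0.005,0],[-0.0033,-0.0371,-0.005,0],[-0.0033,-0.0371,-0.005,0],[0,0,0,3.6],[0,0,0,3.6],[0,0,0,0]]'
python3 - <<'E'
from h import *
c=r.capture('wrist'); pickle.dump(c,open('ws.pkl','wb'))
s=r.get_state();print(s['tcp_pos'],yaw(s['ee_rot'])[0])
a=load('wg')['frame'][:,:,::-1]; b=c['frame'][:,:,::-1]
# crops 160x240 -> x2.5 : 400x600
A=a[60:300,170:330]; B=b[60:300,170:330]
cv2.imwrite('pics/gs.png',np.hstack([cv2.resize(q,(400,600),interpolation=cv2.INTER_CUBIC) for q in (A,B)]))
print(proj(load('wg'),(551,-123,56),True),proj(c,(536,142,106),True))
E
```

```text
clock: 18.85
tcp_pos: [500.2, -110.0, 215.8]
ee_rot: [3.141, -0.018, 0.001]
contact_force: [-1.1, 0.0, 1.0]
gripper_width: 39.8
finger_force: 0.0
clock: 19.9
tcp_pos: [480.8, 148.2, 250.2]
ee_rot: [3.133, -0.222, 0.0]
contact_force: [-0.8, -0.6, 0.3]
gripper_width: 39.7
finger_force: 0.0
[480.78194644 148.19336444 250.16755339] -7.997634375930979
[262.26461334 126.77019831] [248.75651115 123.53734219]
```

View pics/gs.png

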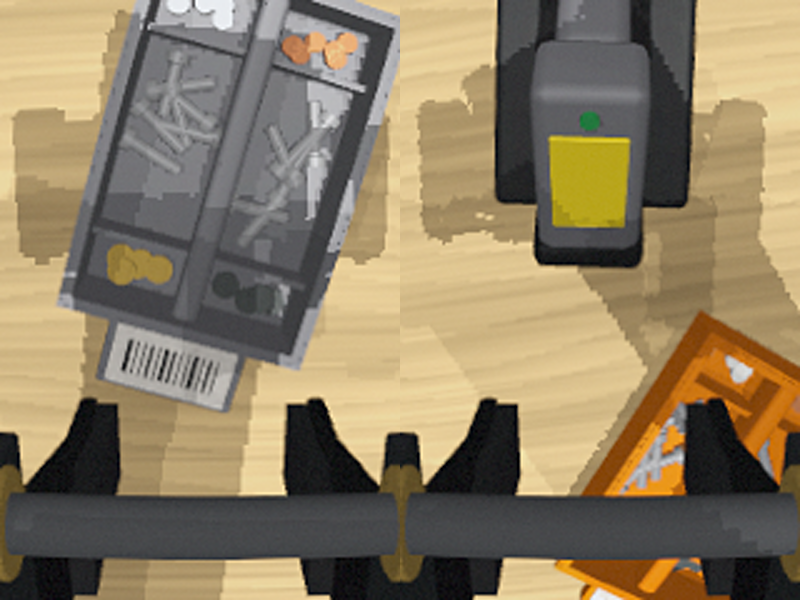

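On the left is the grey tray: near rim corners (60,303) and (300,367), bar from (272,0) to (187,315). On the right is the scanner: patch (552,137)–(627,227), head sides at x≈534 and 648, stand front corners (498,203) and (689,206).

```bash
python3 - <<'E'
from h import *
c=load('wg')
g=lambda u,v,z: atz(c,170+u/2.5,60+v/2.5,z,True)
ang=lambda d:np.degrees(np.arctan2(d[1],d[0])).round(2)
C=g(60,303,56);D=g(300,367,56);print(C,D,np.linalg.norm(C-D),ang(C-D)-90)
A=g(272,0,49);B=g(187,315,49);print('bar',A,B,ang(A-B))
L=g(138,0,56);print('left edge',ang(L-C)); R=g(400,40,56);print('right',ang(R-D))
y=np.radians(ang(C-D)-90);u=np.array([np.cos(y),np.sin(y),0]);m=(C+D)/2+80*u;print('grey centre',m)
n=np.array([-u[1],u[0],0]); print('bar lateral',(A-m)@n,(B-m)@n)
c=load('ws'); h=lambda u,v,z: g(u-400,v,z)
P=[h(*p) for p in((552,137,122),(630,137,122),(627,227,95),(550,226,95))]
print('patch',np.round(P,1).tolist(),np.mean(P,0))
E1=h(498,203,12);E2=h(689,206,12);print('standfront',E1,E2,np.linalg.norm(E1-E2),ang(E1-E2)-90,(E1+E2)/2)
print('stand edges',ang(h(497,0,12)-E1),ang(h(695,0,12)-E2))
for z in(95,106,120): print('head',h(533,130,z)[:2],h(648,130,z)[:2],h(536,235,z-20)[:2],h(640,235,z-20)[:2])
print('handle',h(558,20,125)[:2],h(630,20,125)[:2])
# model: points on head projected; nose bottom etc for given grip
E
```

```text
[492.42972242 -47.31157639  56.        ] [ 460.97508393 -154.31499303   56.        ] 111.53082737266638 -16.379999999999995
bar [ 622.84169292 -141.43137161   49.        ] [ 484.089148   -103.42829788   49.        ] -15.32
left edge -16.29
right -15.75
grey centre [ 553.45540092 -123.37381078   56.        ]
bar lateral 2.2427415436271834 -0.42576564060479277
patch [[548.0, 157.3, 122.0], [543.8, 128.2, 122.0], [504.8, 133.7, 95.0], [509.9, 165.8, 95.0]] [526.6308905  146.25545006 108.5       ]
standfront [513.08908466 199.05272726  12.        ] [496.90336979  98.4612393   12.        ] 101.88535133590074 -9.14 [504.99622723 148.75698328  12.        ]
stand edges -8.68 -9.12
head [550.99025247 166.52216254] [544.14496041 119.60182827] [503.56169492 174.5219066 ] [496.85133576 128.22136336]
head [551.29942318 165.47919578] [544.69793971 120.23002186] [505.43858355 173.27477508] [498.95269103 128.52302044]
head [551.69291317 164.15178354] [545.40173155 121.02954098] [507.8273509  171.68751677] [501.6271432  128.90694764]
handle [591.37205243 148.38833336] [587.55120918 122.20119698]
```

```bash
python3 - <<'E'
from h import *
c=load('ws'); h=lambda u,v,z: atz(c,170+(u-400)/2.5,60+v/2.5,z,True)
y=np.radians(-9);u=np.array([np.cos(y),np.sin(y),0])
T=h(592,45,140);print('from top edge',T-12.9*u)
for v in(243,265): print('nose',v,h(588,v,76)+63.7*u)
print('patch ctr dist', h(591,181,120)+11.6*u)
F=(h(498,203,12)+h(689,206,12))/2; print('stand front to grip', F+67.5*u)
# project model for grip guesses
for s in (0,5,10,15):
    G=np.array([541,144.0,106])+0*u+s*u
    pr=lambda a,b:((proj(c,G+a*u+[0,0,b],True)-[170,60])*2.5+[400,0]).round(0)
    print(s,G.round(0),pr(12.9,34.4),pr(-63.7,-29.9),pr(-40.5,-57.5))
s=load('side')
print(s['frame'].shape)
for t in (0,5,10,15):
    G=np.array([541,144.0,106])+t*u
    n=np.array([-u[1],u[0],0])
    pr=lambda a,b,w:((proj(s,G+a*u+w*n+[0,0,b])-[190,200])*3.0075+[400,300]).round(0)
    print(t,'side px: top rear edge near/far',pr(12.9,34.4,22),pr(12.9,34.4,-22),'nose top near',pr(-63.7,-29.9,22),pr(-63.7,-29.9,-22),'handle end',pr(91,-76,0))
E
```

```text
from top edge [566.2826653 139.3866274 140.       ]
nose 243 [559.62013956 141.87982013  76.        ]
nose 265 [549.58807599 143.36060901  76.        ]
patch ctr dist [540.4402702  143.40935333 120.        ]
stand front to grip [571.66519022 138.19765689  12.        ]
0 [541. 144. 106.] [589. 117.] [589. 283.] [591. 223.]
5 [546. 143. 106.] [589. 103.] [589. 273.] [591. 213.]
10 [551. 142. 106.] [590.  89.] [590. 262.] [591. 203.]
15 [556. 142. 106.] [590.  75.] [590. 251.] [591. 192.]
(384, 512, 3)
0 side px: top rear edge near/far [585. 349.] [610. 325.] nose top near [663. 436.] [685. 410.] handle end [522. 416.]
5 side px: top rear edge near/far [580. 347.] [605. 324.] nose top near [658. 434.] [680. 408.] handle end [518. 414.]
10 side px: top rear edge near/far [575. 346.] [600. 322.] nose top near [653. 432.] [675. 407.] handle end [513. 413.]
15 side px: top rear edge near/far [570. 344.] [595. 321.] nose top near [648. 431.] [670. 405.] handle end [509. 411.]
```

The model puts the scanner grip near (551,142) with yaw -9. Next I'll fetch the blue tray from where I released it.

```bash
python3 -m handwheel '[[0,0,0,1.7],[-0.0059,-0.0328,0,0],[-0.0059,-0.0328,0,0],[-0.0059,-0.0328,0,0],[-0.006,-0.0328,0,0],[-0.0059,-0.0328,0,0],[-0.006,-0.0327,0,0],[-0.006,-0.0327,0,0],[0,0,0.03,0],[0,0,0.04,0],[0,0,0.04,0],[0,0,0.03,0],[0,0,0.02,0],[0,0,0,0],[0,0,0,0]]'
```

```text
clock: 21.45
tcp_pos: [478.1, 382.4, 90.6]
ee_rot: [3.13, -0.265, 0.0]
contact_force: [1.1, -0.3, 1.0]
gripper_width: 39.8
finger_force: 0.0
```

```bash
python3 -m handwheel '[[0,0.001,0.025,0],[0,0,0.02,0],[0,0,0.01,0],[0,0,0,0],[0,0,0,0]]'; python3 -m handwheel '[[0,0,0,0],[0,0,0,0],[0,0,0,0],[0,0,0,0],[0,0,0,0],[0,0,0,0],[0,0,0,0],[0,0,-0.003,0],[0,0,-0.01,0],[0,0,-0.02,0],[0,0,-0.03,0],[0,0,-0.03,0],[0,0,-0.03,0],[0,0,-0.02,0],[0,0,-0.01,0],[0,0,0,0]]' 0 40
```

```text
clock: 21.95
tcp_pos: [478.2, 382.1, 36.5]
ee_rot: [-3.129, 0.264, -0.002]
contact_force: [-0.0, 0.3, 0.3]
gripper_width: 40.0
finger_force: 0.0
clock: 23.55
tcp_pos: [477.9, 382.0, 189.4]
ee_rot: [-3.129, 0.264, -0.003]
contact_force: [0.2, 0.5, -3.5]
gripper_width: 11.6
finger_force: 40.0
```

```bash
python3 -m handwheel '[[0.0028,0.0087,-0.01,0],[0.0056,0.0174,-0.01,0],[0.0084,0.026,0,0],[0.0112,0.0347,0,0],[0.0112,0.0347,0,0],[0.0112,0.0347,0,0],[0.0112,0.0347,0,0],[0.0112,0.0347,0,0],[0.0112,0.0347,0,0],[0.0112,0.0347,0,0],[0.0112,0.0347,0,0],[0.0112,0.0347,0,0],[0.0112,0.0347,0,0],[0.0112,0.0347,0,0],[0.0084,0.026,0,2],[0.0056,0.0174,0,2],[0.0028,0.0087,0,2],[0,0,0.02,0.8],[0,0,0,0],[0,0,0,0]]'; python3 -m handwheel '[[0,0,0,0],[0,0,0,0]]'
```

```text
clock: 25.55
tcp_pos: [549.3, -122.5, 188.0]
ee_rot: [-3.109, 0.447, 0.002]
contact_force: [0.0, 0.5, -2.1]
gripper_width: 11.3
finger_force: 40.0
clock: 25.75
tcp_pos: [549.8, -123.4, 188.9]
ee_rot: [-3.109, 0.448, -0.002]
contact_force: [0.1, 0.3, -2.3]
gripper_width: 11.9
finger_force: 40.0
```

```bash
python3 -m handwheel '[[0.0018,-0.0005,0.015,0],[0,0,0.025,0],[0,0,0.025,0],[0,0,0.02,0],[0,0,0.01,0],[0,0,0.003,0],[0,0,0,0],[0,0,0,0]]'; python3 -m handwheel '[[0,0,0.002,0],[0,0,0.002,0],[0,0,0.001,0],[0,0,0.001,0],[0,0,0.0005,0],[0,0,0,0]]'
```

```text
clock: 26.55
tcp_pos: [552.0, -124.0, 91.0]
ee_rot: [3.109, -0.449, 0.003]
contact_force: [0.4, -1.0, -3.0]
gripper_width: 11.8
finger_force: 40.0
clock: 27.15
tcp_pos: [551.3, -123.9, 83.5]
ee_rot: [3.109, -0.449, -0.0]
contact_force: [0.1, 0.3, -2.7]
gripper_width: 11.6
finger_force: 40.0
```

```bash
python3 -m handwheel '[[0,0,0.001,0],[0,0,0.0005,0],[0,0,0.0005,0],[0,0,0,0]]'; python3 -m handwheel '[[0,0,0.0005,0],[0,0,0.0005,0],[0,0,0,0]]'
```

```text
clock: 27.55
tcp_pos: [551.3, -123.9, 82.2]
ee_rot: [-3.109, 0.449, -0.0]
contact_force: [-3.4, 1.4, 4.4]
gripper_width: 11.6
finger_force: 40.0
clock: 27.85
tcp_pos: [551.4, -123.9, 82.1]
ee_rot: [-3.109, 0.45, -0.001]
contact_force: [-8.0, 1.9, 15.4]
gripper_width: 11.7
finger_force: 40.0
```

```bash
python3 -m handwheel '[[0,0,0,0],[0,0,0,0],[0,0,0,0],[0,0,0,0],[0,0,-0.01,0],[0,0,-0.03,0],[0,0,-0.03,0],[0,0,-0.03,-3.7],[0,0,-0.03,-3.7]]' 0.04; python3 -m handwheel '[[-0.0053,-0.0328,0,0],[-0.0052,-0.0328,0,0],[-0.0053,-0.0328,0,0],[-0.0052,-0.0328,0,0],[-0.0053,-0.0328,0,0],[-0.0052,-0.0328,0,0],[-0.0053,-0.0328,0,0],[-0.0052,-0.033,0,0],[0,0,0,0],[0,0,0,0]]' 0.07
python3 - <<'E'
from h import *
w=cap('wrist');t=cap('top')
s=r.get_state();print(s['tcp_pos'],yaw(s['ee_rot'])[0])
T=cv2.resize(t['frame'][150:320,250:480,::-1],(460,340),interpolation=cv2.INTER_CUBIC)
W=cv2.resize(w['frame'][110:280,165:335,::-1],(340,340),interpolation=cv2.INTER_CUBIC)
cv2.imwrite('pics/c3.png',np.hstack([T,W]))
for X in [(473,-382,111)]: print(((proj(t,X)-[250,150])*2))
for q in [(551,142,141)]: print((proj(w,q,True)-[165,110])*2)
E
```

```text
clock: 28.75
tcp_pos: [551.2, -123.9, 212.6]
ee_rot: [3.132, -0.244, 0.001]
contact_force: [0.6, 0.7, -0.5]
gripper_width: 39.8
finger_force: 0.0
clock: 29.75
tcp_pos: [551.0, 142.5, 211.0]
ee_rot: [3.132, -0.245, 0.001]
contact_force: [-0.4, -1.1, 1.0]
gripper_width: 69.9
finger_force: 0.0
[551.37391211 140.73938519 210.901274  ] -9.133067645679546
[334.57960871 155.89191363]
[172.51513114 182.28300466]
```

View pics/c3.png

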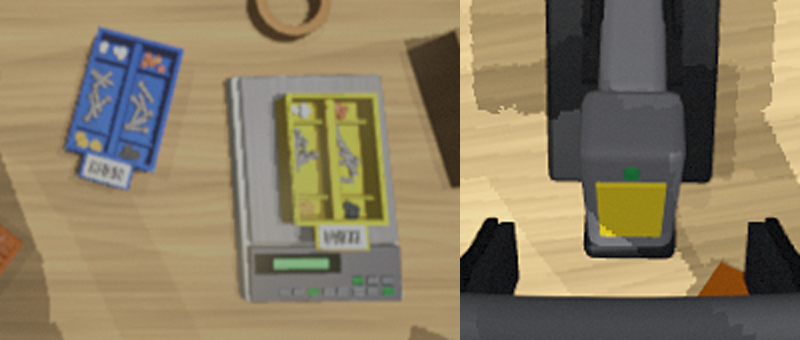

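The blue tray is nested on the grey one and the yellow tray is in the middle of the pan (rim centre ≈(336,158), predicted (335,156)), with its label at (342,238). In the wrist view the scanner's rear top edge is at about (633,155) and its nose end at (629,256).

```bash
python3 - <<'E'
from h import *
w=load('wrist');t=load('top')
h=lambda u,v,z: atz(w,165+(u-460)/2,110+v/2,z,True)
y=np.radians(-9);u=np.array([np.cos(y),np.sin(y),0])
print('top edge->grip',h(633,155,140.4)-12.9*u,'rear bottom', h(633,93,113)-36*u)
print('nose bot',h(629,256,48.5)+40.5*u,h(629,256,76)+63.7*u)
L=h(584,150,138);R=h(684,150,138);print('head',L,R,np.linalg.norm(L-R))
n=np.array([-u[1],u[0],0]); print('lateral vs tcp(551,142.5):',((L+R)/2-[551,142.5,0])@n)
F=(h(549,178,12)+h(713,180,12))/2;print('stand front',F)
print('label',atz(t,250+342/2,150+238/2,55+37+18), 'rim', atz(t,250+336/2,150+158/2,111))
print(r.get_state()['tcp_pos'])
E
```

```text
top edge->grip [549.2918952  142.08527426 140.4       ] rear bottom [545.76338181 142.54260786 113.        ]
nose bot [512.91160183 149.72851305  48.5       ] [549.46238627 143.86764129  76.        ]
head [566.4214626  159.12073122 138.        ] [560.18171191 119.76809824 138.        ] 39.8442494081308
lateral vs tcp(551,142.5): -1.0935737214880814
stand front [507.81694985 149.26486866  12.        ]
label [ 373.45272024 -382.26565783  110.        ] rim [ 470.37422284 -383.5089058   111.        ]
[551.37391211 140.73938519 210.901274  ]
```

```bash
python3 -m handwheel '[[-0.0015,0,0.02,0],[0,0,0.03,0],[0,0,0.03,0],[0,0,0.02,0],[0,0,0.01,0],[0,0,0.005,0],[0,0,0,0]]' 0.07; python3 -m handwheel '[[0,0,0,0],[0,0,0,0],[0,0,0,0],[0,0,0,0],[0,0,0,0],[0,0,0,0],[0,0,0,0]]' 0.03 25
```

```text
clock: 30.55
tcp_pos: [549.9, 141.8, 95.8]
ee_rot: [3.132, -0.249, 0.001]
contact_force: [0.3, 0.5, 0.2]
gripper_width: 69.9
finger_force: 0.0
clock: 31.25
tcp_pos: [549.8, 142.4, 95.9]
ee_rot: [-3.132, 0.248, -0.001]
contact_force: [-1.4, 0.4, 4.5]
gripper_width: 43.9
finger_force: 25.0
```

```bash
python3 -m handwheel '[[0,0,-0.005,0],[0,0,-0.01,0],[0,0,-0.02,0],[0,0,-0.025,0],[0,0,-0.025,0],[0,0,-0.02,0],[0,0,-0.01,0],[0,0,-0.005,0],[0,0,0,-4.5],[0,0,0,-4.5]]'; python3 -m handwheel '[[-0.0011,0.0125,0,0],[-0.0022,0.025,0,0],[-0.0034,0.0375,0,0],[-0.0033,0.0374,0,0],[-0.0034,0.0375,0,0],[-0.0033,0.0374,0,0],[-0.0034,0.0375,0,0],[-0.0033,0.0374,0,0],[-0.0034,0.0375,0,0],[-0.0033,0.0374,0,0],[-0.0034,0.0375,0,0],[-0.0033,0.0374,0,0],[-0.0034,0.0375,0,0],[-0.0033,0.0374,0,0],[-0.0022,0.025,0.004,0],[-0.0011,0.0125,0.004,0],[0,0,0,0],[0,0,0,0],[0,0,0,0]]'
python3 - <<'E'
from h import *
t=cap('top');s=cap('side')
print(r.get_state()['tcp_pos'])
A=cv2.resize(t['frame'][150:300,345:495,::-1],(400,400),interpolation=cv2.INTER_CUBIC)
B=cv2.resize(s['frame'][90:210,230:390,::-1],(400,300),interpolation=cv2.INTER_CUBIC);B=cv2.copyMakeBorder(B,0,100,0,0,cv2.BORDER_CONSTANT)
cv2.imwrite('pics/scan.png',np.hstack([A,B]))
E
```

```text
clock: 32.25
tcp_pos: [549.2, 142.1, 214.7]
ee_rot: [3.141, 0.004, -0.002]
contact_force: [-0.7, -0.0, -1.6]
gripper_width: 44.0
finger_force: 24.9
clock: 34.15
tcp_pos: [503.2, -380.3, 207.7]
ee_rot: [-3.141, -0.002, -0.001]
contact_force: [-0.2, -0.6, -1.9]
gripper_width: 43.7
finger_force: 25.0
[ 503.08251437 -380.67749309  207.88133797]
```

View pics/scan.png

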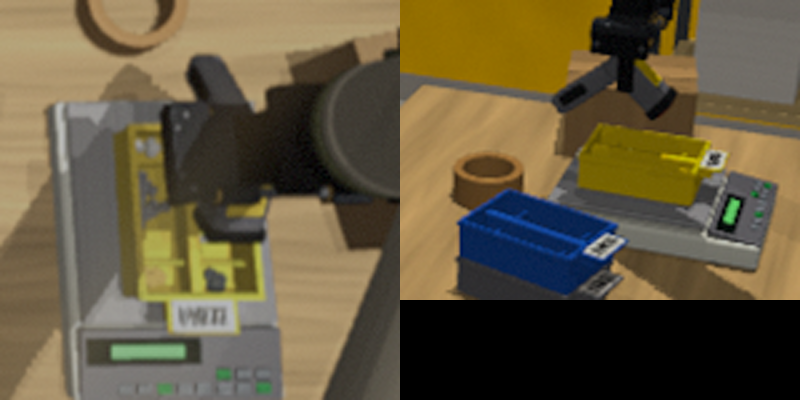

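The scanner is held over the tray with its nose at about (655,105) in the side crop, pointing at the label at (713,160). I'll check this against the model.

```bash
python3 - <<'E'
from h import *
s=load('side');t=load('top')
G=np.array([502.5,-381,218.])
f=lambda X:((proj(s,X)-[230,90])*2.5+[400,0]).round(0)
ft=lambda X:((proj(t,X)-[345,150])*400/150).round(0)
for n,o in dict(toprear=(12.9,0,34.4),nosetop_near=(-63.7,22,-29.9),nosetop_far=(-63.7,-22,-29.9),nosebot_near=(-40.5,22,-57.5),nosebot_far=(-40.5,-22,-57.5),hend=(91,0,-76),aim=(-128.6,0,-108.3)).items(): print(n,f(G+o),ft(G+o))
E
```

```text
toprear [623.  46.] [261. 141.]
nosetop_near [671. 104.] [207. 242.]
nosetop_far [677.  93.] [260. 242.]
nosebot_near [652. 121.] [191. 217.]
nosebot_far [659. 109.] [242. 216.]
hend [562. 114.] [194.  74.]
aim [716. 158.] [201. 317.]
```

```bash
python3 -m handwheel '[[0,0.001,0,0],[0,0,0,0],[0,0,0,0],[0,0,0,0],[0,0,0,0],[0,0,0,0],[0,0,0,0],[0,0,0,0],[0,0,0,0],[0,0,0,0],[0,0,0,0],[0,0,0,0],[0,0,0,0],[0,0,0,0],[0,0,0,0],[0,0,0,0],[0,0,0,0],[0,0,0,0],[0,0,0,0]]'; python3 -m handwheel '[[0.0011,-0.0125,-0.004,0],[0.0022,-0.025,-0.004,0],[0.0034,-0.0375,0,0],[0.0033,-0.0374,0,0],[0.0034,-0.0375,0,0],[0.0033,-0.0374,0,0],[0.0034,-0.0375,0,0],[0.0033,-0.0374,0,0],[0.0034,-0.0375,0,0],[0.0033,-0.0374,0,0],[0.0034,-0.0375,0,0],[0.0033,-0.0374,0,0],[0.0034,-0.0375,0,0],[0.0033,-0.0374,0,0],[0.0022,-0.025,0,0],[0.0011,-0.0135,0,0],[0,0,0,4.5],[0,0,0,4.5],[0,0,0,0],[0,0,0,0]]'; python3 -m handwheel '[[0,0,0,0],[0,0,0,0]]'
```

```text
clock: 36.15
tcp_pos: [502.4, -383.1, 207.6]
ee_rot: [3.141, -0.001, 0.0]
contact_force: [0.6, -0.7, -2.0]
gripper_width: 43.6
finger_force: 25.0
clock: 38.15
tcp_pos: [549.6, 141.8, 215.7]
ee_rot: [3.132, -0.245, 0.0]
contact_force: [0.1, -1.0, -1.8]
gripper_width: 44.0
finger_force: 25.0
clock: 38.35
tcp_pos: [549.6, 142.1, 215.6]
ee_rot: [3.132, -0.247, 0.0]
contact_force: [-0.5, 0.0, -2.2]
gripper_width: 44.2
finger_force: 25.0
```

Back at the pose above the stand, so lower it straight down.

```bash
python3 -m handwheel '[[0,0,0.01,0],[0,0,0.02,0],[0,0,0.025,0],[0,0,0.025,0],[0,0,0.015,0],[0,0,0.01,0],[0,0,0.005,0],[0,0,0,0],[0,0,0.003,0],[0,0,0.003,0],[0,0,0.002,0],[0,0,0,0],[0,0,0,0]]'; python3 -m handwheel '[[0,0,0.001,0],[0,0,0.0005,0],[0,0,0,0]]'
```

```text
clock: 39.65
tcp_pos: [549.7, 142.3, 97.6]
ee_rot: [3.132, -0.248, 0.0]
contact_force: [0.1, 0.7, -1.7]
gripper_width: 43.4
finger_force: 25.0
clock: 39.95
tcp_pos: [549.7, 142.3, 96.1]
ee_rot: [3.132, -0.248, 0.0]
contact_force: [0.5, -0.2, -2.2]
gripper_width: 44.2
finger_force: 25.0
```

```bash
python3 -m handwheel '[[0,0,0.0005,0],[0,0,0.0005,0],[0,0,0,0]]'; python3 -m handwheel '[[0,0,0,0],[0,0,0,0],[0,0,0,0],[0,0,0,0],[0,0,0,0],[0,0,-0.01,0],[0,0,-0.03,0],[0,0,-0.04,0],[0,0,-0.04,0],[0,0,-0.03,0],[-0.03,0,0,0],[-0.03,0,0,0],[0,0,0,0],[0,0,0,0]]' 0.07
python3 - <<'E'
from h import *
w=cap('wrist');t=cap('top');s=cap('side')
z=lambda c,y,x,h,wd,W,H:cv2.resize(c['frame'][y:y+h,x:x+wd,::-1],(W,H),interpolation=cv2.INTER_CUBIC)
a=np.hstack([z(w,30,150,240,200,250,300),z(s,200,190,100,133,400,300)])
a=np.vstack([np.pad(a,((0,0),(0,150),(0,0))),z(t,100,50,170,453,800,300)])
cv2.imwrite('pics/end.png',a)
print(r.get_state()['tcp_pos'])
E
```

```text
clock: 40.25
tcp_pos: [549.8, 142.3, 95.9]
ee_rot: [-3.132, 0.248, -0.001]
contact_force: [-4.0, -1.2, 7.0]
gripper_width: 43.7
finger_force: 25.0
clock: 41.65
tcp_pos: [490.4, 151.8, 246.1]
ee_rot: [-3.132, 0.247, -0.002]
contact_force: [0.2, -0.2, -0.6]
gripper_width: 69.5
finger_force: 0.0
[491.01628514 151.35568063 245.16212637]
```

View pics/end.png

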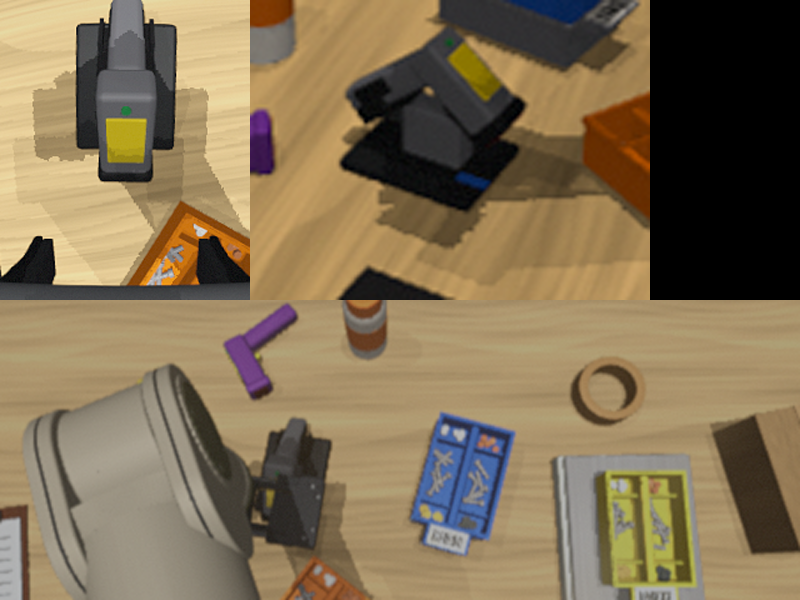

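The scanner sits astride its stand as before (side crop, apex (450,35)). The blue tray is nested on the grey one at (462,478), and the yellow tray is on the pan at (648,528). The gripper is clear of everything.

```bash
python3 -c "
from cell import r
print(r.job_done())"
```

```text
the job is handed in; nothing more can be done
None
```

I handed the job in at about 42 s: the yellow tray is in the middle of the scale pan, the blue tray is nested on the grey one, and the scanner held on the label for about 2 s and is back astride its stand.

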